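# Put the round stamp away in the push-latch drawer

## Robot

A 7-joint arm with a two-finger parallel gripper is mounted at the origin on the work surface. World frame = base frame: x ahead of the robot, y to its left, z up, the work surface at z = 0. Lengths are in mm, angles in rad, forces in N, time in s.
With the tool pointing down it reaches from about 400 to 875 mm from the base axis. Payload 4.4 kg.
Tool frame: the origin (TCP) lies at the very end of the fingers, on their centre line; the grasp point (between the pads) lies 19 mm behind it; y points along the fingers, x is the direction in which the jaws open and shut, and the axes are right-handed (so a half turn about y gives the same grasp; the last joint's range is limited). The gripper opens to 85 mm and grips with 20 to 120 N. Pads are 22 mm wide; open, the fingers measure 114 mm over their backs; the gripper's body (76 mm by 85 mm) begins 54 mm behind the grasp point. The pads swing forward as they close: fully open they stand 13 mm farther back than shut.
Start: joints at [1.195, 0.628, 0.038, 1.517, -0.027, 0.996, -0.02], TCP at [198.192, -619.062, 231.313] pointing down, gripper open.
Joint ranges: [-3.06, 3.06], [-0.37, 2.12], [-1.25, 1.32], [0.18, 2.47], [-1.1, 4.24], [0.23, 1.98], [-2.94, 2.94]. Speed limits (rad/s): [2.57, 2.57, 3.14, 3.14, 3.14, 3.14, 3.14].

## Interface

Orientations are given as [roll, pitch, yaw] about the fixed x, y, z axes, in that order (R = Rz(yaw) Ry(pitch) Rx(roll)).
In Python, from cell import readout, eyes, finish_job gives the robot as it stands. The module is installed in compiled form; this text tells all that it offers.
- The arm moves only by the tool apply_moves, never from a script. Its argument "commands" is a list that holds one entry, the list of rows, each a list of 6 numbers: the shift along the tool's x, y, z in units of 0.04 m (1.0 is 0.04 m), then the turn, a rotation vector about the tool's x, y, z in units of 5 degrees (1.0 is 5 degrees). A call has 1 to 8 rows; each row shifts and turns the pose as measured when the row begins, along the tool's axes as they then stand; what a row does not reach is not made up. A row lasts 1/12 s, in which the tool goes at most 41.7 mm and 7.16 degrees, less where a joint would pass 70% of its speed; a pose out of reach is approached as far as the arm can. A call with a number of a shift or a turn outside -1 to 1 is refused whole. A call with a gripper value outside its range is refused whole. "claw" is the finger opening in mm, from 0 to 85.4, set as the call begins (left out, the last holds). The fingers move at their own pace and stop on an object; the grip force is fixed at half the most. Time passes only in rows, so rows that do not move let the fingers close. It gives the time, the measured TCP pose, the force and the opening at its end, in the units of the state.
- readout.read_state(): the state, without advancing time (a new reading comes with each control period).
- eyes.get_image(name): name is "scene" or "top" or "wrist"; returns a dict with "image" (384x512x3 uint8, red, green, blue), "mtx" (3x3 intrinsics, pixels), "k1" (the pictures are not rectified: a ray, as slopes to the right and down, at radius r is drawn at 1 + k1 r^2 times it, then the intrinsics apply), "rvec" (rotation vector, rad) and "tvec" (3), from world to camera coordinates, as OpenCV has them. Camera axes: x right, y down, z forward; pixel columns grow to the right and rows downward; lengths in mm; the calibration is good to about 2 mm. A picture is of the moment at which its call begins. There is no depth.
- finish_job(): hands the job in, once; it reports no verdict.
The state is a dict: "clock": time; "qpos": joint angles; "qd": joint speeds; "tau": joint torques, N m; "eef_pos": TCP position; "tool_rot": TCP orientation; "force": force on the tool from outside, world axes, zero at the start; "torque": the same for the moment, N m; "width": finger opening in mm.
Only numpy, scipy, OpenCV 4.12 (cv2) and the standard library are available. Lean on these libraries where they do the work, as an engineer would, in place of code of your own. Each camera call takes 0.05 s, during which the arm holds its last target. There are 200 camera calls.

## Task

Press the front of the little desk drawer inward so that its touch latch lets it spring out, pull it well open, and stand the round-footed stamp upright inside, setting it down rather than dropping it. Then push the drawer in again until it latches shut. Leave the oblong-footed stamp and everything else on the counter where they are.

Things in the scene. Friction and masses are not known exactly. Their poses are not given: they have to be found in the camera images.
- unit: Low wooden desk unit fixed to the counter, 260 deep x 240 wide x 80 mm high, one drawer in its front, a notebook on top (to 94 mm up). Origin: middle of the lower edge of the carcass front opening, on the counter. x points inward from the front to the back (the drawer comes out along -x), y along the front, z up. Underside of its top board: 70 mm up.
- drawer (a joint): How far the drawer is out, m: about 0.001 latched, 0.125 outer stop, -0.008 inner stop. No handle; push-push latch: pressed in 6 to 8 mm (6 to 9 N, then firm stop) and let go, a spring pushes it out to about 0.05. There it slides freely (1 N + 14 N per m/s) and stays put. To latch, push in past 0 to the stop (2 to 9 N over the last 45 mm), let go: it settles at 0.001. A shorter push may not latch.
- drawer_face (a point): Centre of the outer face of the drawer front panel, 38 mm above the counter; moves with the drawer, axes parallel to the unit. Panel 216 mm wide, 12 mm thick, from 6 to 70 mm above the counter. When latched this face is 21 mm in front of the carcass opening, with a 9 mm shadow gap behind the panel. A further full push on a latched drawer releases it again; pulling does not.
- drawer_edge (a point): Middle of the top edge of the drawer front panel, 70 mm above the counter; moves with the drawer. Once popped out (joint about 0.05) the gap between the panel and the carcass is about 59 mm, so a finger fits in behind the panel from above to pull it.
- drawer_floor (a point): Point on the drawer floor (14 mm above the counter), midway between the sides, 59 mm behind the inner side of the front panel; moves with the drawer, axes parallel to the unit. Inside: 178 mm wide, 166 mm long (59 mm before this point, 107 mm behind it); sides and back reach 40 mm above the counter. With the drawer out by q, the first q + 9 mm behind the panel are uncovered.
- round_stamp: Rubber stamp with a ROUND metal foot, 50 mm in diameter and 12 mm high, and a light wooden grip: a neck 14 mm across (12 to 22 mm up) and an upright cylindrical knob 22 mm in diameter from 22 to 42 mm up. Total height 42 mm, about 70 g, stands upright on its foot. Origin: centre of its underside, z up through the knob.
- oblong_stamp: Rubber stamp with the same grip and height but an OBLONG metal foot 72 x 28 x 12 mm (long along its x). Not to be moved. Origin: centre of its underside.
- ink_pad: Closed grey metal stamp-pad tin, 110 x 70 x 18 mm, lying flat. Bystander. Origin: centre of its underside.
- stapler: Black desk stapler, 130 x 36 x 60 mm. Bystander. Origin: centre of its underside.
- tea_jar: Amber glass tea jar with a grey cap, 68 mm in diameter, 130 mm tall, upright. Bystander. Origin: centre of its underside.
There are look-alikes about, which are no part of the job. Leave any green or turquoise look-alike of the round_stamp alone.

How it is judged (in metres and radians):
On the way, in this order (a step that is already met when the one before it is completed fails the run):
1. the drawer has sprung ajar (value of joint drawer above 0.03 m), for 0.1 s.
2. the drawer is pulled well open (value of joint drawer above 0.07 m), for 0.2 s.
3. the round stamp stands upright on the floor of the open drawer, let go (x of round_stamp in the frame of drawer_floor between -0.05 and 0.1 m and y of round_stamp in the frame of drawer_floor between -0.085 and 0.085 m and z of round_stamp in the frame of drawer_floor between -0.005 and 0.005 m and angle between round_stamp's own z axis and vertical below 0.12 rad and value of joint drawer above 0.055 m and contact force between the fingers and round_stamp below 0.05 N), for 0.2 s.
4. the drawer is shut and latched with the stamp in it (x of round_stamp in the frame of drawer_floor between -0.05 and 0.1 m and y of round_stamp in the frame of drawer_floor between -0.085 and 0.085 m and z of round_stamp in the frame of drawer_floor between -0.005 and 0.005 m and angle between round_stamp's own z axis and vertical below 0.12 rad and value of joint drawer between -0.003 and 0.006 m), for 0.3 s.
At the end, for the whole second after the job is handed in: The drawer is latched shut (joint within -3 to +6 mm of 0) with the round stamp at rest inside, standing on the drawer's floor (within 5 mm in height) and upright within 0.12 rad; the oblong stamp stands within 25 mm of where it was (all of step 4 and linear speed of round_stamp below 0.02 m/s and distance of oblong_stamp from where it was at the start of the episode below 0.025 m); the robot touches nothing.
It fails at once if the oblong stamp was moved more than 25 mm (distance of oblong_stamp from where it was at the start of the episode above 0.025 m).
It fails at once if a bystander (ink pad, stapler, tea jar) was moved more than 30 mm (distance of any of ink_pad, stapler, tea_jar from where it was at the start of the episode above 0.03 m).
It fails at once if the round stamp was let go in the air, more than about 25 mm above the drawer's floor (height (world z) of round_stamp above 0.04 m and contact force between the fingers and round_stamp below 0.01 N).
It also fails if it takes over 58 s, if anything falls off the work surface, if the arm or the gripper's body presses on something with over 40 N, if the wrist force passes 120 N, or if a joint passes its speed limit or range.

## Working session

There is one attempt and no reset: what is moved stays moved. The work goes in short steps, Python scripts to look and compute and a tool call to move; the robot and the scene stay as the last step left them, time stands still between calls to the robot, and variables do not carry over. Pictures are saved under pics/ and viewed, about 8 in all and at most 12, crops included, and the job is handed in when it is done.

Besides the shell and the picture viewer there is one more tool, called after ">>>" as a command line: name --argument value ..., lists and objects as JSON in quotes. apply_moves: Moves the arm, as the interface text tells. Shifts and turns lie within -1 to 1; 1 stands for 0.04 m of shift or 5 degrees of turn. Its arguments: {"type":"object","properties":{"commands":{"type":"array"},"claw":{"type":"number"}},"required":["commands"]}

```bash
mkdir -p pics; cat > h.py <<'E'
import numpy as np, cv2
from scipy.spatial.transform import Rotation as R
from cell import readout, eyes
def snap(n,f=None):
    d=eyes.get_image(n)
    if f: cv2.imwrite('pics/'+f,d['image'][:,:,::-1])
    return d
def ray(d,u,v):
    K=np.array(d['mtx'],float);x=(u-K[0,2])/K[0,0];y=(v-K[1,2])/K[1,1]
    rd=np.hypot(x,y);r=rd
    for _ in range(30): r=rd/(1+d['k1']*r*r)
    s=r/rd if rd>0 else 1
    M=cv2.Rodrigues(np.array(d['rvec'],float))[0];t=np.array(d['tvec'],float).ravel()
    return -M.T@t, M.T@np.array([x*s,y*s,1])
def pt(d,u,v,z):
    c,w=ray(d,u,v); return (c+w*(z-c[2])/w[2]).round(1)
def st():
    s=readout.read_state(); print({k:np.round(s[k],3).tolist() for k in('clock','eef_pos','tool_rot','force','width','qpos')})
    print(R.from_euler('xyz',s['tool_rot']).as_matrix().round(3)); return s
E
python3 - <<'E'
from h import *
st()
a=snap('top');b=snap('scene')
for d in(a,b): print(ray(d,256,192),d['k1'])
cv2.imwrite('pics/1.png',cv2.resize(a['image'][:,:,::-1],(800,600)));cv2.imwrite('pics/2.png',cv2.resize(b['image'][:,:,::-1],(800,600)))
import pickle;pickle.dump((a,b),open('ab.pkl','wb'))
E
```

```text
{'clock': 0.0, 'eef_pos': [198.024, -618.433, 230.398], 'tool_rot': [-1.571, 0.002, -1.261], 'force': [0.36, -0.65, 0.012], 'width': 85.407, 'qpos': [1.195, 0.629, 0.038, 1.518, -0.027, 0.996, -0.02]}
[[ 0.305 -0.001  0.952]
 [-0.952  0.002  0.305]
 [-0.002 -1.    -0.   ]]
(array([ 4.29903838e+02, -6.78468543e-01,  1.10878195e+03]), array([ 0.11176916, -0.0225868 , -0.99353379])) 0.04022233947144044
(array([1732.20626113,  403.30056579, 1174.96939661]), array([-0.71319064, -0.23560081, -0.66046412])) -0.05145780022903903
```

View pics/1.png

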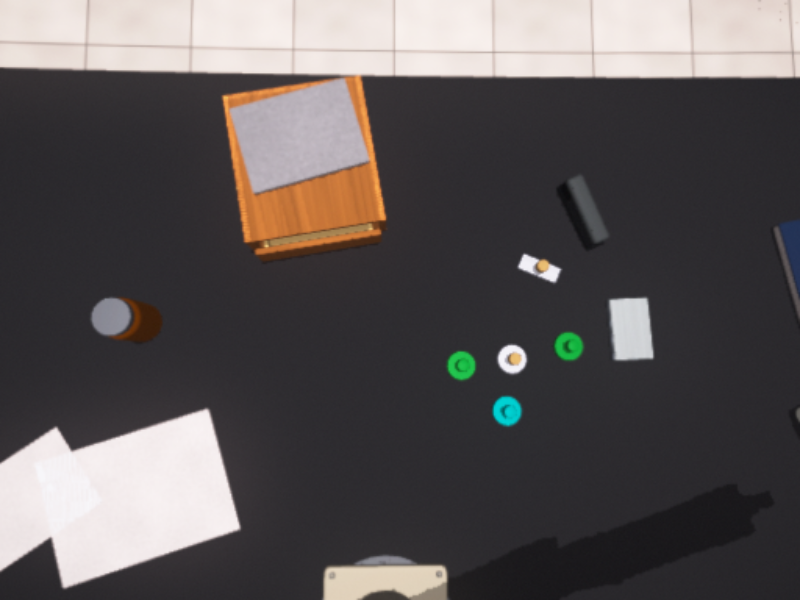

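View pics/2.png

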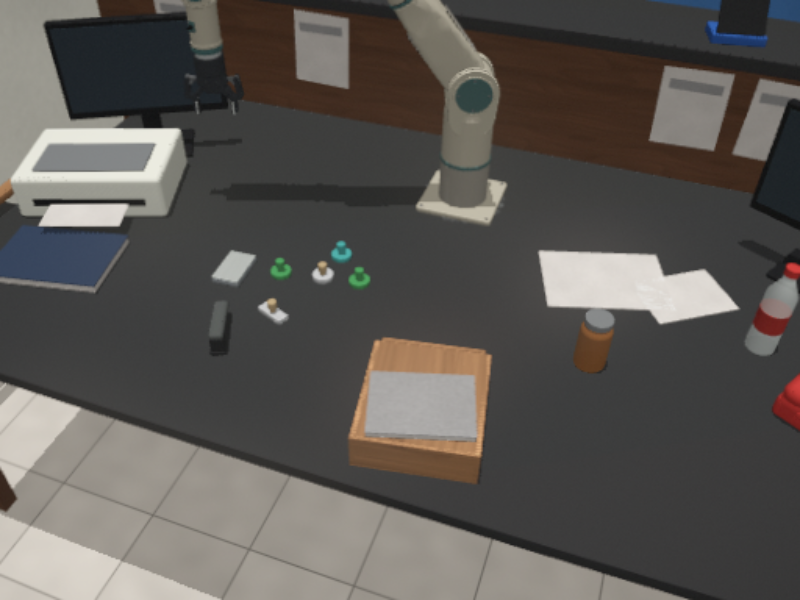

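Top view (800x600 scale): the white round stamp with a wooden knob is at (512,359). Its look-alikes are green at (461,365) and (569,346), and turquoise at (507,411). The white oblong stamp is at (540,267). The unit's front faces the robot, with the panel's top edge from about (257,257) to (381,238). I choose the round white one.

```bash
python3 - <<'E'
from h import *
import pickle;a,b=pickle.load(open('ab.pkl','rb'))
s=0.64
P=lambda u,v,z:pt(a,u*s,v*s,z)
for n,u,v,z in [('TL',223,96,80),('TR',360,76,80),('FR',384,220,80),('FL',246,242,80),('panL',257,257,70),('panR',381,238,70)]: print(n,P(u,v,z))
im=a['image'].astype(int)
hsv=cv2.cvtColor(a['image'],cv2.COLOR_RGB2HSV)
def blobs(m,z,t):
    n,l,S,C=cv2.connectedComponentsWithStats(m.astype(np.uint8))
    for i in range(1,n):
        if S[i,4]>15 and 280<C[i][0]<420 and 150<C[i][1]<290: print(t,S[i].tolist(),C[i].round(1),pt(a,*C[i],z))
blobs((hsv[...,2]>150)&(hsv[...,1]<60),12,'white')
blobs((hsv[...,0]>8)&(hsv[...,0]<22)&(hsv[...,1]>70)&(hsv[...,2]>120),36,'knob')
blobs((hsv[...,0]>45)&(hsv[...,0]<100)&(hsv[...,1]>120)&(hsv[...,2]>100),12,'green')
hb=cv2.cvtColor(b['image'],cv2.COLOR_RGB2HSV)
for(u,v,z)in[(322,275,10),(322,267,42),(378,342,80),(491,350,80)]: print('scene',pt(b,u*s,v*s,z))
c=a['image'][195:285,270:420,::-1];cv2.imwrite('pics/3.png',cv2.resize(c,(750,450),interpolation=cv2.INTER_CUBIC))
E
```

```text
TL [896.9 278.7  80. ]
TR [936.7  44.9  80. ]
FR [682.1   2.9  80. ]
FL [643.  233.6  80. ]
panL [619.4 216.8  70. ]
panR [653.2   8.   70. ]
white [332, 163, 27, 18, 197] [344.5 171.4] [ 611.9 -274.9   12. ]
white [390, 191, 28, 39, 939] [403.5 209.9] [ 503.7 -436.2   12. ]
white [319, 221, 18, 18, 209] [327.  229.4] [ 449.5 -221.7   12. ]
knob [344, 166, 8, 8, 47] [347.2 169.3] [ 613.8 -276.4   36. ]
knob [326, 226, 7, 7, 44] [329.  229.1] [ 450.1 -222.4   36. ]
green [355, 213, 18, 18, 250] [363.7 221.2] [ 472.2 -324.2   12. ]
green [286, 225, 18, 18, 265] [294.8 233.5] [ 438.4 -132.3   12. ]
green [315, 254, 19, 19, 277] [324.1 262.7] [ 359.2 -211.5   12. ]
scene [ 453.3 -218.2   10. ]
scene [ 461.1 -213.1   42. ]
scene [688.5  13.2  80. ]
scene [630.9 236.5  80. ]
```

View pics/3.png

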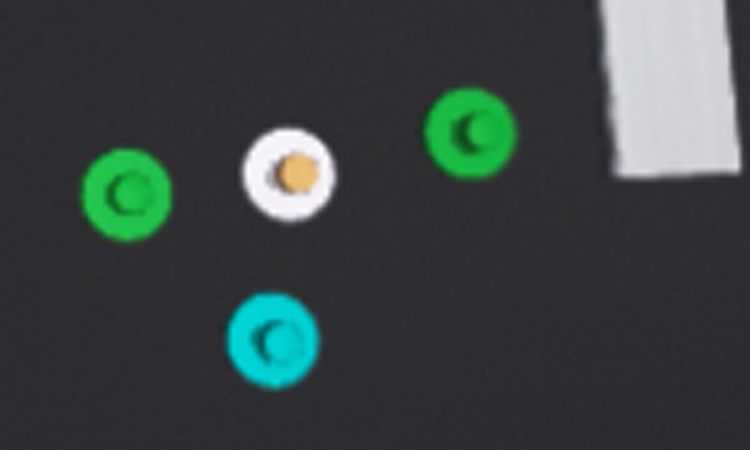

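>>> apply_moves --commands '[[[0, 0, 0, 0, 0.83, 0], [0, 0, 0, 0, 0.83, 0], [-0.77, 0, 0.59, 0, 0, 0], [-0.77, 0, 0.59, 0, 0, 0], [-0.77, 0, 0.59, 0, 0, 0], [-0.77, 0, 0.59, 0, 0, 0], [-0.77, 0, 0.59, 0, 0, 0], [-0.77, 0, 0.59, 0, 0, 0]]]' --claw 0

```text
clock: 0.77
eef_pos: [303.7, -413.9, 225.0]
tool_rot: [-1.579, 0.002, -1.432]
force: [0.4, -0.7, 0.3]
width: 0.0
```

>>> apply_moves --commands '[[[-0.78, 0, 0.6, 0.09, -0.3, 0], [-0.78, 0, 0.6, 0, 0, 0], [-0.78, 0, 0.6, 0, 0, 0], [-0.78, 0, 0.6, 0, 0, 0], [-0.78, 0, 0.6, 0, 0, 0], [-0.78, 0, 0.6, 0, 0, 0], [-0.78, 0, 0.6, 0, 0, 0], [-0.78, 0, 0.6, 0, 0, 0]]]'

```text
clock: 1.43
eef_pos: [455.8, -121.2, 224.4]
tool_rot: [-1.573, 0.004, -1.406]
force: [0.7, -0.0, 0.0]
width: -0.2
```

>>> apply_moves --commands '[[[-0.78, 0, 0.6, 0, 0, 0], [-0.78, 0, 0.6, 0, 0, 0], [-0.78, 0, 0.6, 0, 0, 0], [-0.78, 0, 0.6, 0, 0, 0], [-0.78, 0, 0.6, 0, 0, 0], [-0.78, 0, 0.6, 0, 0, 0], [0, 0, 0, 0, 0, 0]]]'

```text
clock: 2.02
eef_pos: [571.6, 109.5, 223.3]
tool_rot: [-1.572, 0.009, -1.395]
force: [0.3, 1.5, 0.4]
width: 0.3
```

>>> apply_moves --commands '[[[0, 0.9, 0, 0, 0, 0], [0, 0.9, 0, 0, 0, 0], [0, 0.9, 0, 0, 0, 0], [0, 0.9, 0, 0, 0, 0], [0, 0.9, 0, 0, 0, 0], [0, 0, 0, 0, 0, 0]]]'

```text
clock: 2.52
eef_pos: [575.1, 117.9, 37.6]
tool_rot: [-1.564, 0.012, -1.385]
force: [-0.8, 0.0, 0.0]
width: -0.0
```

```bash
python3 - <<'E'
from h import *
st(); w=snap('wrist'); t=snap('top'); print(ray(w,256,192))
cv2.imwrite('pics/4.png',np.hstack([cv2.resize(w['image'],(400,300)),cv2.resize(t['image'][40:190,130:330],(400,300))])[:,:,::-1])
E
```

```text
{'clock': 2.517, 'eef_pos': [575.099, 117.917, 37.579], 'tool_rot': [-1.564, 0.012, -1.385], 'force': [-0.803, 0.005, 0.035], 'width': -0.009, 'qpos': [-0.241, 0.804, -0.004, 1.843, -0.017, 0.486, -1.613]}
[[ 0.185  0.005  0.983]
 [-0.983  0.013  0.185]
 [-0.012 -1.     0.007]]
(array([641.92403785, 128.49180482, 180.46525382]), array([-0.2673834 , -0.03876413, -0.96281286]))
```

View pics/4.png

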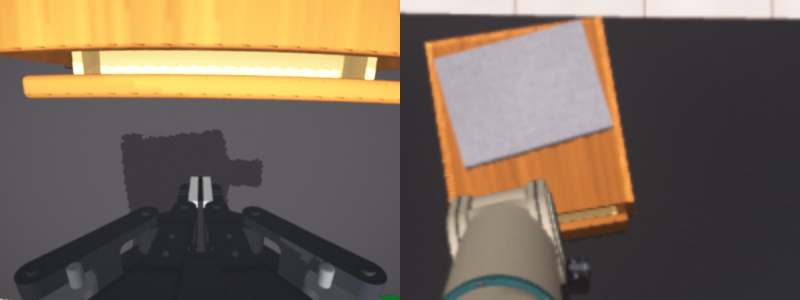

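```bash
python3 - <<'E'
from h import *
w=snap('wrist')
hsv=cv2.cvtColor(w['image'],cv2.COLOR_RGB2HSV)
m=(hsv[...,0]>8)&(hsv[...,0]<28)&(hsv[...,1]>90)&(hsv[...,2]>90)
n=np.array([.983,.174])
P=[]
for u in range(60,500,60):
    r=np.where(m[:200,u])[0]
    p=pt(w,u,r.max(),70);P.append(p);print(u,r.max(),p)
P=np.array(P);k=np.polyfit(P[:,1],P[:,0],1);print(k,np.degrees(np.arctan(-k[0])))
E
```

```text
60 134 [623.1 211.5  70. ]
120 134 [627.6 185.   70. ]
180 134 [632.1 159.8  70. ]
240 135 [636.2 135.2  70. ]
300 135 [640.8 111.   70. ]
360 137 [644.8  86.4  70. ]
420 138 [649.5  61.1  70. ]
480 140 [654.2  34.3  70. ]
[-1.75780663e-01  6.60165113e+02] 9.969639310565372
```

>>> apply_moves --commands '[[[0.38, 0, 0.5, 0, 0, 0], [0, 0, 0.4, 0, 0, 0], [0, 0, 0.15, 0, 0, 0], [0, 0, 0, 0, 0, 0]]]'

```text
clock: 3.0
eef_pos: [630.7, 111.9, 57.9]
tool_rot: [-1.538, 0.012, -1.385]
force: [-3.9, -0.4, -2.7]
width: 0.2
```

>>> apply_moves --commands '[[[0, 0, 0.08, 0, 0, 0], [0, 0, 0.08, 0, 0, 0], [0, 0, 0, 0, 0, 0]]]'

```text
clock: 3.25
eef_pos: [630.3, 112.1, 59.9]
tool_rot: [-1.549, 0.012, -1.385]
force: [-0.6, -0.2, -1.4]
width: 0.2
```

```bash
python3 - <<'E'
from h import *
s=st(); w=snap('wrist','5.png'); print(s['tau'])
E
```

```text
{'clock': 3.25, 'eef_pos': [630.312, 112.115, 59.921], 'tool_rot': [-1.549, 0.012, -1.385], 'force': [-0.624, -0.216, -1.4], 'width': 0.176, 'qpos': [-0.21, 0.817, -0.006, 1.697, -0.013, 0.605, -1.589]}
[[ 0.185  0.02   0.983]
 [-0.983  0.016  0.185]
 [-0.012 -1.     0.022]]
[-4.49443201e-02 -6.08730268e+01  6.94632344e-01 -1.51163292e+01
 -3.43821826e-02 -4.08108188e-01  5.27966215e-03]
```

View pics/5.png

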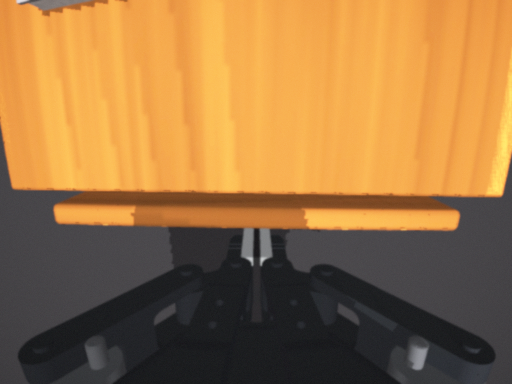

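>>> apply_moves --commands '[[[0, 0.2, -0.25, -0.25, 0, 0], [0, 0.25, 0, 0, 0, 0], [0, 0, 0, 0, 0, 0], [0, 0, 0, 0, 0, 0]]]'

```text
clock: 3.63
eef_pos: [624.1, 111.9, 42.6]
tool_rot: [-1.561, 0.013, -1.384]
force: [-0.0, -0.4, 0.2]
width: -0.0
```

>>> apply_moves --commands '[[[0, 0.03, 0.12, -0.1, 0, 0], [0, 0.0, 0.12, 0, 0, 0], [0, 0, 0.1, 0, 0, 0]]]'

```text
clock: 3.88
eef_pos: [634.6, 113.9, 40.9]
tool_rot: [-1.579, 0.012, -1.384]
force: [-6.3, -1.4, 5.0]
width: -0.3
```

>>> apply_moves --commands '[[[0, 0, 0.15, 0.05, 0, 0], [0, 0, 0.15, 0, 0, 0]]]'

```text
clock: 4.05
eef_pos: [638.4, 114.4, 40.3]
tool_rot: [-1.594, 0.012, -1.384]
force: [-22.0, -3.9, 16.8]
width: -0.0
```

>>> apply_moves --commands '[[[0, 0, 0.25, 0, 0, 0]]]'

```text
clock: 4.13
eef_pos: [637.8, 114.2, 39.6]
tool_rot: [-1.618, 0.012, -1.385]
force: [-29.5, -5.1, 21.8]
width: -0.3
```

>>> apply_moves --commands '[[[0, 0, -0.5, 0.5, 0, 0], [0, 0, -0.9, 0, 0, 0], [0, 0, -0.9, 0, 0, 0], [0, 0, -0.3, 0, 0, 0], [0, 0, 0, 0, 0, 0], [0, 0, 0, 0, 0, 0]]]'

```text
clock: 4.63
eef_pos: [535.6, 95.1, 41.2]
tool_rot: [-1.571, 0.012, -1.385]
force: [0.4, -0.4, 0.3]
width: -0.0
```

```bash
cat > pan.py <<'E'
from h import *
def pan(f=None):
    w=snap('wrist',f); hsv=cv2.cvtColor(w['image'],cv2.COLOR_RGB2HSV)
    m=(hsv[...,0]>8)&(hsv[...,0]<28)&(hsv[...,1]>90)&(hsv[...,2]>90)
    n=np.array([.985,.173])
    for u in range(60,480,60):
        r=np.where(m[:240,u])[0]
        if len(r):
            p=pt(w,u,r.max(),70); q=(np.array([640.1,114])-p[:2])@n; print(u,r.max(),p,'q~',q.round(1))
if __name__=='__main__':
    import sys; st(); pan(sys.argv[1] if len(sys.argv)>1 else None)
E
python3 pan.py 6.png
```

```text
{'clock': 4.633, 'eef_pos': [535.633, 95.101, 41.213], 'tool_rot': [-1.571, 0.012, -1.385], 'force': [0.44, -0.442, 0.257], 'width': -0.009, 'qpos': [-0.213, 0.764, -0.01, 1.955, -0.012, 0.422, -1.594]}
[[ 0.185 -0.003  0.983]
 [-0.983  0.012  0.185]
 [-0.012 -1.    -0.   ]]
60 143 [576.6 185.8  70. ] q~ 50.1
120 144 [580.7 159.8  70. ] q~ 50.6
180 144 [585.2 135.1  70. ] q~ 50.4
240 144 [589.6 111.1  70. ] q~ 50.2
300 145 [593.8  87.3  70. ] q~ 50.2
360 147 [597.7  63.2  70. ] q~ 50.6
420 148 [602.2  38.4  70. ] q~ 50.4
```

View pics/6.png

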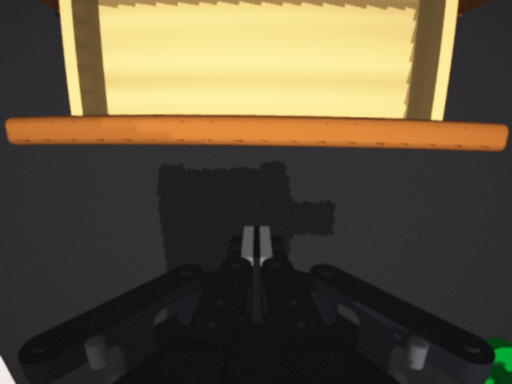

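>>> apply_moves --commands '[[[0, -0.9, 0, 0, 0, 0], [0, -0.9, 0, 0, 0, 0], [0, 0, 0, 0, 0, 0], [0, 0, 0.8, 0, 0, 0], [0, 0, 0.8, 0, 0, 0], [0, 0, 0.7, 0, 0, 0], [0, 0, 0, 0, 0, 0], [0, 0, 0, 0, 0, 0]]]'

```text
clock: 5.35
eef_pos: [645.2, 115.1, 116.5]
tool_rot: [-1.555, 0.013, -1.385]
force: [0.0, 0.2, -1.5]
width: 0.2
```

>>> apply_moves --commands '[[[0, 0, -0.4, -0.15, 0, 0], [0, 0, 0, 0, 0, 0], [0, 0.6, 0, 0, 0, 0], [0, 0.5, 0, 0, 0, 0], [0, 0.3, 0, 0, 0, 0], [0, 0, 0, 0, 0, 0], [0, 0, 0, 0, 0, 0]]]'

```text
clock: 5.93
eef_pos: [635.7, 114.1, 58.9]
tool_rot: [-1.559, 0.013, -1.385]
force: [0.4, -0.7, -0.3]
width: 0.1
```

```bash
python3 pan.py
```

```text
{'clock': 5.933, 'eef_pos': [635.66, 114.076, 58.944], 'tool_rot': [-1.559, 0.013, -1.385], 'force': [0.424, -0.695, -0.255], 'width': 0.088, 'qpos': [-0.211, 0.828, -0.006, 1.67, -0.013, 0.631, -1.589]}
[[ 0.185  0.01   0.983]
 [-0.983  0.015  0.185]
 [-0.013 -1.     0.012]]
60 203 [640.8 217.7  70. ] q~ -18.6
120 239 [627.1 184.7  70. ] q~ 0.6
180 239 [633.6 153.3  70. ] q~ -0.4
240 235 [641.8 123.1  70. ] q~ -3.2
300 235 [647.6  93.   70. ] q~ -3.8
360 235 [653.4  62.7  70. ] q~ -4.2
420 208 [673.2  36.5  70. ] q~ -19.2
```

>>> apply_moves --commands '[[[0, 0.35, 0, -0.1, 0, 0], [0, 0, -0.35, 0, 0, 0], [0, 0, -0.35, 0, 0, 0], [0, 0, -0.35, 0, 0, 0], [0, 0, -0.35, 0, 0, 0], [0, 0, -0.35, 0, 0, 0], [0, 0, -0.2, 0, 0, 0], [0, 0, 0, 0, 0, 0]]]'

```text
clock: 6.65
eef_pos: [567.9, 102.1, 45.8]
tool_rot: [-1.545, 0.014, -1.384]
force: [-1.2, 0.1, -0.2]
width: -0.0
```

>>> apply_moves --commands '[[[0, 0, -0.3, -0.2, 0, 0], [0, 0, -0.25, 0, 0, 0], [0, 0, 0, 0, 0, 0], [0, 0, 0.25, 0, 0, 0], [0, 0, 0, 0, 0, 0]]]'

```text
clock: 7.07
eef_pos: [558.7, 100.4, 46.1]
tool_rot: [-1.559, 0.014, -1.384]
force: [1.2, -0.4, 0.2]
width: 0.1
```

>>> apply_moves --commands '[[[0, -0.9, 0, -0.1, 0, 0], [0, -0.9, 0, 0, 0, 0], [0, -0.9, 0, 0, 0, 0], [0.8, 0, -0.45, 0, 0, 0], [0.8, 0, -0.45, 0, 0, 0], [0.8, 0, -0.45, 0, 0, 0], [0.8, 0, -0.45, 0, 0, 0], [0.8, 0, -0.45, 0, 0, 0]]]'

```text
clock: 7.73
eef_pos: [507.4, -68.8, 155.9]
tool_rot: [-1.561, 0.017, -1.364]
force: [0.8, -0.2, -0.7]
width: -0.2
```

>>> apply_moves --commands '[[[0.8, 0, -0.45, 0, 0, 0], [0.8, 0, -0.45, 0, 0, 0], [0.8, 0, -0.45, 0, 0, 0], [0, 0, 0, 0, 0, 0], [0, 0, 0, 0, 0, 0]]]' --claw 50

```text
clock: 8.15
eef_pos: [470.3, -190.0, 154.4]
tool_rot: [-1.563, 0.012, -1.379]
force: [0.5, 1.5, 0.3]
width: 49.7
```

```bash
python3 - <<'E'
from h import *
st(); w=snap('wrist'); t=snap('top')
cv2.imwrite('pics/7.png',np.hstack([cv2.resize(w['image'],(400,300)),cv2.resize(t['image'][60:210,130:330],(400,300))])[:,:,::-1])
hsv=cv2.cvtColor(w['image'],cv2.COLOR_RGB2HSV)
def bl(m,z,t):
    n,l,S,C=cv2.connectedComponentsWithStats(m.astype(np.uint8))
    for i in range(1,n):
        if S[i,4]>150: print(t,S[i].tolist(),C[i].round(1),pt(w,*C[i],z))
bl((hsv[...,0]>8)&(hsv[...,0]<26)&(hsv[...,1]>70)&(hsv[...,2]>120),36,'knob')
bl((hsv[...,2]>190)&(hsv[...,1]<40),12,'white')
h=cv2.cvtColor(t['image'],cv2.COLOR_RGB2HSV)
m=(h[...,0]>5)&(h[...,0]<28)&(h[...,1]>90)&(h[...,2]>90)
for u in range(165,245,15):
    r=np.where(m[:230,u])[0]
    if len(r): p=pt(t,u,r.max(),70); print(u,p,((np.array([640.1,114])-p[:2])@[.985,.173]).round(1))
E
```

```text
{'clock': 8.15, 'eef_pos': [470.304, -189.982, 154.352], 'tool_rot': [-1.563, 0.012, -1.379], 'force': [0.51, 1.47, 0.282], 'width': 49.714, 'qpos': [0.373, 0.537, -0.049, 1.989, 0.019, 0.615, -1.064]}
[[ 0.191  0.006  0.982]
 [-0.982  0.013  0.191]
 [-0.012 -1.     0.008]]
knob [0, 0, 53, 32, 1426] [24.2 13.3] [587.4  45.6  36. ]
knob [0, 0, 81, 75, 1972] [50.1 47.3] [561.5  17.9  36. ]
knob [371, 38, 30, 28, 536] [387.   50.6] [ 612.2 -277.3   36. ]
knob [0, 42, 55, 15, 554] [25.2 48.3] [557.4  42.8  36. ]
knob [276, 202, 21, 23, 379] [285.6 213.5] [ 448.7 -222.8   36. ]
white [337, 23, 75, 69, 1776] [371.8  57. ] [ 610.3 -273.4   12. ]
white [444, 144, 68, 102, 4848] [482.  196.8] [ 501.1 -436.6   12. ]
white [262, 185, 46, 44, 1124] [283.8 204. ] [ 450.8 -222.5   12. ]
165 [647.5 216.2  70. ] -25.0
180 [509.8 173.9  70. ] 118.0
195 [515.  135.2  70. ] 119.6
210 [522.9  96.2  70. ] 118.5
225 [528.2  57.1  70. ] 120.1
240 [536.1  17.8  70. ] 119.1
```

View pics/7.png

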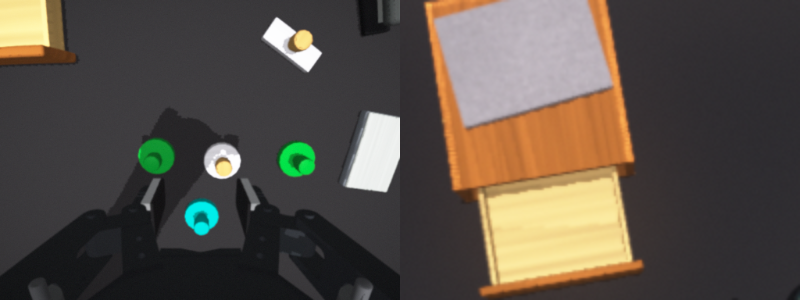

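>>> apply_moves --commands '[[[0.65, 0.5, -0.6, -0.1, 0, 0], [0, 0.5, 0, 0, 0, 0], [0, 0.5, 0, 0, 0, 0], [0, 0, 0, 0, 0, 0], [0, 0, 0, 0, 0, 0]]]'

```text
clock: 8.67
eef_pos: [458.4, -213.0, 93.4]
tool_rot: [-1.565, 0.012, -1.364]
force: [0.6, 0.1, 0.6]
width: 49.9
```

>>> apply_moves --commands '[[[0.2, 0.5, -0.28, -0.08, 0, 0], [0, 0.2, 0, 0, 0, 0], [0, 0, 0, 0, 0, 0], [0, 0, 0, 0, 0, 0]]]'

```text
clock: 9.0
eef_pos: [454.3, -218.4, 67.6]
tool_rot: [-1.567, 0.011, -1.355]
force: [-0.2, -0.6, -0.1]
width: 50.1
```

```bash
python3 - <<'E'
from h import *
st(); w=snap('wrist')
hsv=cv2.cvtColor(w['image'],cv2.COLOR_RGB2HSV)
def bl(m,z,t):
    n,l,S,C=cv2.connectedComponentsWithStats(m.astype(np.uint8))
    for i in range(1,n):
        if S[i,4]>150: print(t,S[i].tolist(),C[i].round(1),pt(w,*C[i],z))
bl((hsv[...,0]>8)&(hsv[...,0]<26)&(hsv[...,1]>70)&(hsv[...,2]>120),40,'knob')
bl((hsv[...,2]>190)&(hsv[...,1]<40),12,'white')
E
```

```text
{'clock': 9.0, 'eef_pos': [454.264, -218.404, 67.65], 'tool_rot': [-1.567, 0.011, -1.355], 'force': [-0.159, -0.583, -0.135], 'width': 50.061, 'qpos': [0.432, 0.686, -0.046, 2.05, 0.045, 0.409, -1.001]}
[[ 0.214  0.002  0.977]
 [-0.977  0.012  0.214]
 [-0.011 -1.     0.004]]
knob [388, 0, 38, 11, 292] [403.5   3.9] [ 596.9 -270.6   40. ]
knob [246, 209, 32, 38, 933] [261.2 227.8] [ 450.5 -222.7   40. ]
white [361, 0, 89, 53, 2185] [413.1  21.2] [ 601.1 -290.7   12. ]
white [229, 184, 66, 61, 2260] [261.2 209.2] [ 453.5 -222.2   12. ]
white [479, 184, 33, 86, 1453] [500.4 238.8] [ 470.3 -418.1   12. ]
```

>>> apply_moves --commands '[[[0.1, 0.3, -0.16, 0, 0, 0], [0, 0.3, 0, 0, 0, 0], [0, 0, 0, 0, 0, 0], [0, 0, 0, 0, 0, 0]]]'

```text
clock: 9.38
eef_pos: [454.4, -222.1, 47.7]
tool_rot: [-1.558, 0.007, -1.35]
force: [-0.2, -0.4, 0.5]
width: 49.9
```

```bash
python3 -c "
from h import *
st()"
```

```text
{'clock': 9.383, 'eef_pos': [454.363, -222.061, 47.681], 'tool_rot': [-1.558, 0.007, -1.35], 'force': [-0.224, -0.381, 0.547], 'width': 49.907, 'qpos': [0.44, 0.722, -0.047, 2.062, 0.051, 0.352, -0.994]}
[[ 0.219  0.011  0.976]
 [-0.976  0.01   0.218]
 [-0.007 -1.     0.013]]
```

>>> apply_moves --commands '[[[0, 0, -0.15, -0.9, 0, 0], [0, 0, 0, 0, 0, 0], [0, 0, 0, 0, 0, 0]]]'

```text
clock: 9.63
eef_pos: [449.8, -223.3, 50.3]
tool_rot: [-1.635, 0.005, -1.35]
force: [-0.3, 0.8, 0.2]
width: 50.2
```

```bash
python3 -c "
from h import *
st()"
```

```text
{'clock': 9.633, 'eef_pos': [449.774, -223.26, 50.257], 'tool_rot': [-1.635, 0.005, -1.35], 'force': [-0.291, 0.844, 0.22], 'width': 50.226, 'qpos': [0.378, 0.731, 0.006, 2.017, 0.064, 0.45, -1.025]}
[[ 0.219 -0.064  0.974]
 [-0.976 -0.009  0.219]
 [-0.005 -0.998 -0.064]]
```

>>> apply_moves --commands '[[[0, 0.4, 0.03, 0, 0, 0], [0, 0.4, 0.03, 0, 0, 0], [0, 0, 0, 0, 0, 0], [0, 0, 0, 0, 0, 0]]]'

```text
clock: 9.97
eef_pos: [453.1, -223.1, 20.6]
tool_rot: [-1.624, 0.002, -1.349]
force: [-0.6, 0.1, 0.4]
width: 50.3
```

```bash
python3 -c "
from h import *
st();snap('wrist','8.png')"
```

```text
{'clock': 9.967, 'eef_pos': [453.116, -223.133, 20.623], 'tool_rot': [-1.624, 0.002, -1.349], 'force': [-0.634, 0.08, 0.416], 'width': 50.254, 'qpos': [0.378, 0.786, 0.006, 2.026, 0.066, 0.376, -1.028]}
[[ 0.22  -0.052  0.974]
 [-0.976 -0.01   0.22 ]
 [-0.002 -0.999 -0.053]]
```

View pics/8.png

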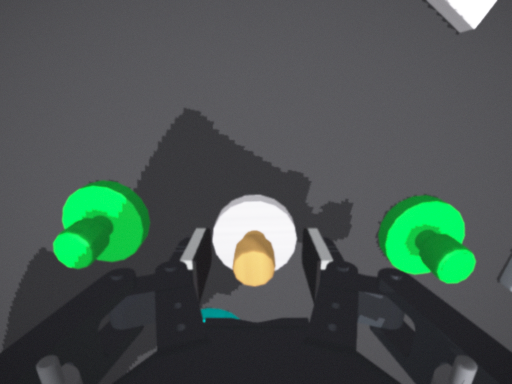

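>>> apply_moves --commands '[[[0, 0.18, -0.1, 0, 0, 0], [0, 0, 0, 0, 0, 0], [0, 0, 0, 0, 0, 0]]]'

```text
clock: 10.27
eef_pos: [448.8, -224.9, 15.2]
tool_rot: [-1.621, 0.001, -1.35]
force: [0.4, -0.3, 0.5]
width: 50.0
```

>>> apply_moves --commands '[[[0, 0, 0, 0, 0, 0], [0, 0, 0, 0, 0, 0], [0, 0, 0, 0, 0, 0], [0, 0, 0, 0, 0, 0], [0, 0, 0, 0, 0, 0], [0, 0, 0, 0, 0, 0]]]' --claw 12

```text
clock: 10.77
eef_pos: [449.2, -225.3, 16.3]
tool_rot: [-1.62, -0.0, -1.351]
force: [0.6, -0.7, -0.2]
width: 20.0
```

>>> apply_moves --commands '[[[0, -0.3, -0.02, 0, 0, 0], [0, -0.6, -0.03, 0, 0, 0], [0, -0.8, -0.04, 0, 0, 0], [0, -0.8, -0.04, 0, 0, 0], [0, -0.6, -0.03, 0, 0, 0], [0, 0, 0, 0, 0, 0], [0, 0, 0, 0, 0, 0]]]'

```text
clock: 11.35
eef_pos: [447.6, -224.6, 148.6]
tool_rot: [-1.622, 0.001, -1.35]
force: [-0.6, 0.5, -1.5]
width: 20.0
```

```bash
python3 -c "
from h import *
st();snap('wrist','9.png')"
```

```text
{'clock': 11.35, 'eef_pos': [447.624, -224.639, 148.56], 'tool_rot': [-1.622, 0.001, -1.35], 'force': [-0.584, 0.538, -1.458], 'width': 20.011, 'qpos': [0.395, 0.556, -0.009, 1.974, 0.054, 0.655, -1.005]}
[[ 0.219 -0.05   0.974]
 [-0.976 -0.01   0.219]
 [-0.001 -0.999 -0.051]]
```

View pics/9.png

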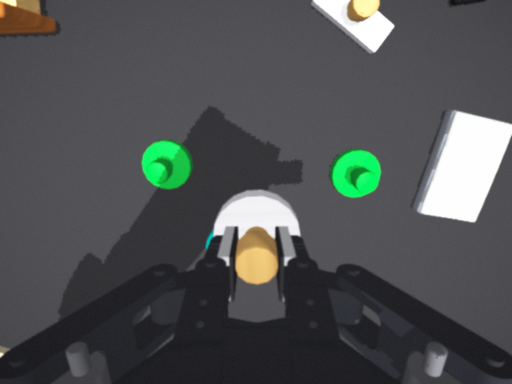

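>>> apply_moves --commands '[[[-0.4, 0, 0.3, 0, 0.25, 0], [-0.8, 0, 0.58, 0, 0.25, 0], [-0.8, 0, 0.58, 0, 0, 0], [-0.8, 0, 0.58, 0, 0, 0], [-0.8, 0, 0.58, 0, 0, 0], [-0.8, 0, 0.58, 0, 0, 0], [-0.8, 0, 0.58, 0, 0, 0], [-0.8, 0, 0.58, 0, 0, 0]]]'

```text
clock: 12.07
eef_pos: [572.5, 39.0, 129.3]
tool_rot: [-1.642, -0.006, -1.42]
force: [0.2, -0.0, -0.4]
width: 19.9
```

>>> apply_moves --commands '[[[-0.5, 0, 0.5, 0, 0, 0], [0, 0, 0, 0, 0, 0], [0, 0, 0, 0, 0, 0], [0, 0, 0, 0, 0, 0]]]'

```text
clock: 12.4
eef_pos: [589.0, 77.2, 121.0]
tool_rot: [-1.647, 0.001, -1.403]
force: [0.2, -0.8, -0.5]
width: 20.2
```

```bash
python3 pan.py 10.png
```

```text
{'clock': 12.4, 'eef_pos': [589.001, 77.243, 121.024], 'tool_rot': [-1.647, 0.001, -1.403], 'force': [0.217, -0.78, -0.476], 'width': 20.158, 'qpos': [-0.19, 0.719, 0.021, 1.703, -0.022, 0.797, -1.56]}
[[ 0.167 -0.076  0.983]
 [-0.986 -0.012  0.167]
 [-0.001 -0.997 -0.076]]
60 94 [644.4 217.3  70. ] q~ -22.1
120 239 [542.  176.2  70. ] q~ 85.9
180 239 [550.5 129.6  70. ] q~ 85.6
240 239 [558.4  84.2  70. ] q~ 85.6
300 236 [568.6  39.6  70. ] q~ 83.3
360 90 [678.   24.7  70. ] q~ -21.9
```

View pics/10.png

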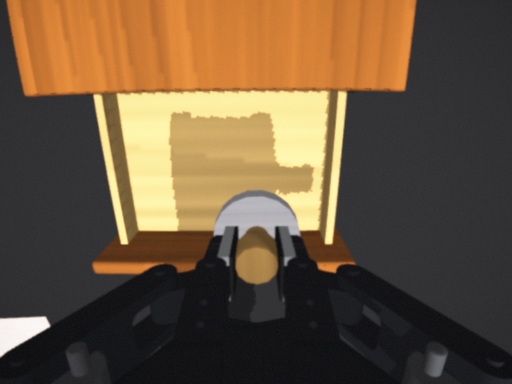

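>>> apply_moves --commands '[[[-0.5, 0, 0.15, 0.28, 0, 0], [-0.2, 0, 0.05, 0, 0, 0], [0, 0, 0, 0, 0, 0], [0, 0, 0, 0, 0, 0]]]'

```text
clock: 12.78
eef_pos: [589.3, 97.4, 119.3]
tool_rot: [-1.63, -0.004, -1.413]
force: [-0.9, -1.0, -1.5]
width: 20.2
```

>>> apply_moves --commands '[[[-0.25, 0, 0.18, 0.1, 0, 0], [0, 0.4, 0.03, 0, 0, 0], [0, 0.5, 0.03, 0, 0, 0], [0, 0.5, 0.03, 0, 0, 0], [0, 0.2, 0.01, 0, 0, 0], [0, 0, 0, 0, 0, 0], [0, 0, 0, 0, 0, 0]]]'

```text
clock: 13.37
eef_pos: [600.5, 104.0, 54.9]
tool_rot: [-1.614, -0.007, -1.421]
force: [0.6, 0.1, -0.1]
width: 20.2
```

```bash
python3 - <<'E'
from h import *
st(); w=snap('wrist','11.png')
E
```

```text
{'clock': 13.367, 'eef_pos': [600.483, 103.964, 54.902], 'tool_rot': [-1.614, -0.007, -1.421], 'force': [0.585, 0.07, -0.088], 'width': 20.237, 'qpos': [-0.237, 0.817, 0.029, 1.723, -0.028, 0.646, -1.616]}
[[ 0.149 -0.042  0.988]
 [-0.989 -0.013  0.149]
 [ 0.007 -0.999 -0.043]]
```

View pics/11.png

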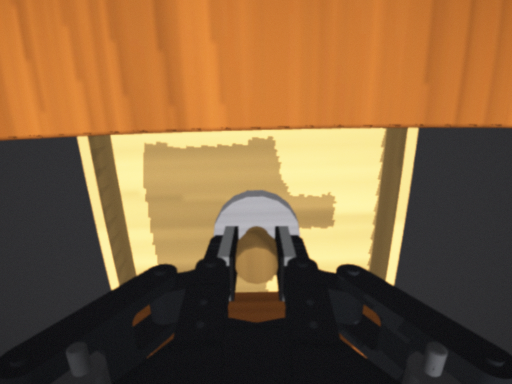

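>>> apply_moves --commands '[[[0, 0.25, 0, -0.08, 0, 0], [0, 0.25, 0, 0, 0, 0], [0, 0, 0, 0, 0, 0], [0, 0, 0, 0, 0, 0]]]'

```text
clock: 13.75
eef_pos: [602.0, 103.8, 36.2]
tool_rot: [-1.616, -0.007, -1.422]
force: [-0.0, 0.5, -0.5]
width: 20.1
```

>>> apply_moves --commands '[[[0, 0.08, 0, 0, 0, 0], [0, 0, 0, 0, 0, 0]]]'

```text
clock: 13.92
eef_pos: [601.9, 103.8, 32.9]
tool_rot: [-1.616, -0.007, -1.422]
force: [-0.3, -0.4, -0.7]
width: 20.3
```

>>> apply_moves --commands '[[[0, 0.07, 0, 0, 0, 0], [0, 0, 0, 0, 0, 0]]]'

```text
clock: 14.08
eef_pos: [602.3, 103.9, 30.4]
tool_rot: [-1.615, -0.007, -1.422]
force: [0.1, -0.3, -0.2]
width: 20.2
```

>>> apply_moves --commands '[[[0, 0.05, 0, 0, 0, 0], [0, 0, 0, 0, 0, 0]]]'

```text
clock: 14.25
eef_pos: [604.2, 104.1, 30.6]
tool_rot: [-1.61, -0.007, -1.422]
force: [-0.9, -0.2, -1.6]
width: 20.0
```

>>> apply_moves --commands '[[[0, 0, 0, 0, 0, 0], [0, 0, 0, 0, 0, 0], [0, 0, 0, 0, 0, 0], [0, 0, 0, 0, 0, 0]]]' --claw 50

```text
clock: 14.58
eef_pos: [604.5, 104.3, 31.0]
tool_rot: [-1.609, -0.007, -1.422]
force: [-1.1, 1.1, -0.8]
width: 50.1
```

>>> apply_moves --commands '[[[0, -0.3, -0.02, 0, 0, 0], [0, -0.6, -0.03, 0, 0, 0], [0, -0.9, -0.04, 0, 0, 0], [0, -0.9, -0.04, 0, 0, 0], [0, 0, 0, 0, 0, 0], [0, 0, 0, 0, 0, 0]]]'

```text
clock: 15.08
eef_pos: [601.4, 104.5, 144.6]
tool_rot: [-1.615, -0.007, -1.422]
force: [0.2, 0.5, -1.2]
width: 49.9
```

```bash
python3 - <<'E'
from h import *
st(); w=snap('wrist'); t=snap('top')
cv2.imwrite('pics/12.png',np.hstack([cv2.resize(w['image'],(400,300)),cv2.resize(t['image'][60:210,130:330],(400,300))])[:,:,::-1])
hsv=cv2.cvtColor(w['image'],cv2.COLOR_RGB2HSV)
m=(hsv[...,2]>120)&(hsv[...,1]<40)
n,l,S,C=cv2.connectedComponentsWithStats(m.astype(np.uint8))
for i in range(1,n):
    if S[i,4]>150: print(S[i].tolist(),C[i].round(1),pt(w,*C[i],26))
E
```

```text
{'clock': 15.083, 'eef_pos': [601.375, 104.515, 144.619], 'tool_rot': [-1.615, -0.007, -1.422], 'force': [0.219, 0.481, -1.234], 'width': 49.904, 'qpos': [-0.242, 0.693, 0.036, 1.672, -0.026, 0.821, -1.618]}
[[ 0.148 -0.042  0.988]
 [-0.989 -0.013  0.148]
 [ 0.007 -0.999 -0.044]]
[231, 151, 52, 51, 1500] [256.4 173. ] [608.7 104.1  26. ]
[0, 328, 33, 26, 441] [ 11.1 336.6] [349.4 384.4  26. ]
```

View pics/12.png

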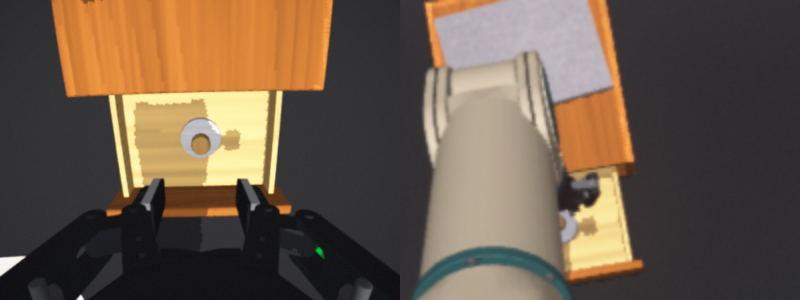

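>>> apply_moves --commands '[[[0, 0, -0.7, 0, 0, 0], [0, 0, -0.8, 0, 0, 0], [0, 0, -0.8, 0, 0, 0], [0, 0, -0.55, 0, 0, 0], [0, 0, 0, 0, 0, 0], [0, 0, 0, 0, 0, 0]]]' --claw 0

```text
clock: 15.68
eef_pos: [480.1, 85.9, 143.0]
tool_rot: [-1.625, -0.008, -1.422]
force: [1.0, 0.2, 0.5]
width: 0.3
```

```bash
python3 pan.py
```

```text
{'clock': 15.683, 'eef_pos': [480.105, 85.884, 143.044], 'tool_rot': [-1.625, -0.008, -1.422], 'force': [0.993, 0.245, 0.454], 'width': 0.272, 'qpos': [-0.26, 0.557, 0.033, 2.001, -0.024, 0.639, -1.633]}
[[ 0.148 -0.053  0.988]
 [-0.989 -0.016  0.148]
 [ 0.008 -0.998 -0.054]]
120 144 [506.1 193.9  70. ] q~ 118.2
180 141 [514.8 148.1  70. ] q~ 117.5
240 139 [522.8 103.5  70. ] q~ 117.4
300 139 [529.5  58.9  70. ] q~ 118.5
360 137 [538.1  14.   70. ] q~ 117.8
```

>>> apply_moves --commands '[[[0, 0.6, 0.03, 0, -0.3, 0], [0, 0.6, 0.03, 0, 0, 0], [0, 0.6, 0.03, 0, 0, 0], [0, 0.4, 0.02, 0, 0, 0], [0, 0, 0, 0, 0, 0], [0, 0, 0, 0, 0, 0]]]'

```text
clock: 16.23
eef_pos: [487.7, 86.7, 49.5]
tool_rot: [-1.619, -0.006, -1.395]
force: [-0.5, -0.3, 0.7]
width: -0.2
```

```bash
python3 -c "
from h import *
st()"
```

```text
{'clock': 16.233, 'eef_pos': [487.658, 86.666, 49.459], 'tool_rot': [-1.619, -0.006, -1.395], 'force': [-0.543, -0.339, 0.725], 'width': -0.243, 'qpos': [-0.246, 0.726, 0.017, 2.04, -0.019, 0.424, -1.611]}
[[ 0.175 -0.046  0.983]
 [-0.985 -0.014  0.175]
 [ 0.006 -0.999 -0.048]]
```

>>> apply_moves --commands '[[[0, 0, 0.25, 0, 0, 0], [0, 0, 0.2, 0, 0, 0], [0, 0, 0.2, 0, 0, 0], [0, 0, 0.25, 0, 0, 0], [0, 0, 0.25, 0, 0, 0], [0, 0, 0.25, 0, 0, 0], [0, 0, 0.25, 0, 0, 0], [0, 0, 0.25, 0, 0, 0]]]'

```text
clock: 16.9
eef_pos: [562.6, 99.7, 49.0]
tool_rot: [-1.63, -0.006, -1.395]
force: [-2.9, -0.4, 0.5]
width: -0.3
```

>>> apply_moves --commands '[[[0, 0, 0.25, 0, 0, 0], [0, 0, 0.25, 0.1, 0, 0], [0, 0, 0.25, 0, 0, 0], [0, 0, 0.25, 0, 0, 0], [0, 0, 0.25, 0, 0, 0], [0, 0, 0.2, 0, 0, 0]]]'

```text
clock: 17.4
eef_pos: [615.1, 108.9, 48.9]
tool_rot: [-1.639, -0.007, -1.395]
force: [-8.6, -1.8, 6.5]
width: 0.0
```

>>> apply_moves --commands '[[[0, 0, 0.25, 0.2, 0, 0], [0, 0, 0.25, 0.1, 0, 0], [0, 0, 0.25, 0, 0, 0], [0, 0, 0.2, 0, 0, 0]]]'

```text
clock: 17.73
eef_pos: [637.9, 112.8, 48.6]
tool_rot: [-1.648, -0.007, -1.396]
force: [-21.5, -3.8, 19.1]
width: 0.0
```

>>> apply_moves --commands '[[[0, 0, 0.2, 0, 0, 0], [0, 0, -0.15, 0, 0, 0], [0, 0, -0.3, 0.2, 0, 0], [0, 0, -0.8, 0, 0, 0], [0, 0, -0.8, 0, 0, 0], [0, 0, -0.5, 0, 0, 0], [0, 0, 0, 0, 0, 0], [0, 0, 0, 0, 0, 0]]]'

```text
clock: 18.4
eef_pos: [537.3, 95.2, 61.1]
tool_rot: [-1.641, -0.007, -1.396]
force: [0.7, -1.0, 0.4]
width: 0.1
```

```bash
python3 pan.py; python3 - <<'E'
from h import *
t=snap('top');h=cv2.cvtColor(t['image'],cv2.COLOR_RGB2HSV)
n,l,S,C=cv2.connectedComponentsWithStats(((h[...,2]>150)&(h[...,1]<60)).astype(np.uint8))
for i in range(1,n):
    if S[i,4]>15 and 280<C[i][0]<420 and 150<C[i][1]<290: print(S[i].tolist(),pt(t,*C[i],12))
E
```

```text
{'clock': 18.4, 'eef_pos': [537.293, 95.167, 61.14], 'tool_rot': [-1.641, -0.007, -1.396], 'force': [0.736, -1.018, 0.399], 'width': 0.148, 'qpos': [-0.241, 0.755, 0.019, 1.878, -0.019, 0.58, -1.606]}
[[ 0.174 -0.068  0.982]
 [-0.985 -0.019  0.173]
 [ 0.007 -0.998 -0.07 ]]
60 44 [620.3 194.6  70. ] q~ 5.6
120 49 [621.8 168.1  70. ] q~ 8.7
180 47 [626.4 142.9  70. ] q~ 8.5
240 47 [630.5 118.2  70. ] q~ 8.7
300 47 [635.   93.5  70. ] q~ 8.6
360 48 [639.5  68.5  70. ] q~ 8.5
420 50 [644.3  42.5  70. ] q~ 8.2
[332, 163, 27, 18, 199] [ 611.7 -275.1   12. ]
[390, 191, 28, 39, 941] [ 503.6 -436.2   12. ]
```

>>> apply_moves --commands '[[[0, 0, 0.4, 0.4, 0, 0], [0, 0.25, 0.4, 0.4, 0, 0], [0, 0, 0, 0, 0, 0], [0, 0, 0, 0, 0, 0]]]'

```text
clock: 18.83
eef_pos: [576.7, 102.2, 49.8]
tool_rot: [-1.56, -0.006, -1.396]
force: [-0.1, 0.1, -0.4]
width: -0.4
```

```bash
python3 pan.py
```

```text
{'clock': 18.833, 'eef_pos': [576.694, 102.186, 49.846], 'tool_rot': [-1.56, -0.006, -1.396], 'force': [-0.145, 0.064, -0.358], 'width': -0.37, 'qpos': [-0.241, 0.783, 0.021, 1.848, -0.017, 0.502, -1.607]}
[[ 0.174  0.011  0.985]
 [-0.985 -0.005  0.174]
 [ 0.006 -1.     0.01 ]]
60 124 [625.  198.2  70. ] q~ 0.3
120 123 [629.7 171.1  70. ] q~ 0.4
180 122 [634.3 145.2  70. ] q~ 0.3
240 121 [639.1 119.9  70. ] q~ -0.0
300 122 [643.2  94.6  70. ] q~ 0.3
360 122 [648.  69.  70.] q~ 0.0
420 123 [652.7  42.3  70. ] q~ -0.0
```

>>> apply_moves --commands '[[[0, -0.9, -0.5, 0, 0, 0], [0, -0.9, 0, 0, 0, 0], [0, 0, 0, 0, 0, 0], [0, 0, 0, 0, 0, 0], [0, 0, 0, 0, 0, 0], [0, 0, 0, 0, 0, 0]]]'

```text
clock: 19.38
eef_pos: [552.5, 98.3, 118.3]
tool_rot: [-1.575, -0.007, -1.396]
force: [0.2, 0.5, 0.1]
width: -0.2
```

```bash
python3 -c "
from cell import finish_job
print(finish_job())"
```

```text
the job is handed in; nothing more can be done
None
```

The job is handed in at about 19 s. I pressed the drawer so it sprang out to about 50 mm, then pulled it open to about 118 mm. I stood the round white stamp on the drawer floor and released it once it was down, then pushed the drawer back in to its firm stop.

**Last checks:**
- **Drawer:** the panel sits within 0.5 mm of where it was when latched at the start.
- **Oblong stamp:** it measured within about 0.3 mm of its starting place. The ink pad did not move either.
- **Arm:** it is clear of everything, with forces near zero.

**What disagreed or is unchecked:**
- **Drawer reading:** one earlier reading of the shut drawer showed about 8.5 mm out. I put that down to the slanted view taking in the lower part of the panel, and the reading from directly above did not repeat it.
- **Round stamp:** it looked upright, near the middle of the drawer, just after release. I could not see it once the drawer was shut.
- **Stapler and tea jar:** I did not measure these again at the end; the arm kept well away from both.

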